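Pin the shuttle carriage at its work position

TASK

Lock the sliding carriage at its work position: take the long locating pin with the round black knob out of the pin block, put it down through the carriage's bushing until its tip stands on the strip underneath, and, pressing only lightly, slide the carriage along with it until the tip drops into the unmarked blind hole in the strip. Then push the pin fully home, its collar down on the bushing, and let go. Be gentle, never force the pin against the slide, and leave the other things on the bench where they are.

Things in the scene. Friction and masses are not known exactly. Their poses are not given: they have to be found in the camera images.
- pin: Locating pin, 73 mm tall, about 0.1 kg, upright: steel shank 12 mm in diameter, 34 mm long, 2 mm chamfer at the tip; above it a steel collar 26 mm in diameter, 5 mm thick; above that a round black plastic knob 24 mm in diameter, 34 mm tall. Origin at the centre of the tip, z up towards the knob. Forcing it against any part of the slide with 30 N or more mars it.
- knob (a point): Grip point on the axis of the locating pin's knob, 60 mm above the tip (21 mm above the collar's top, 13 mm below the knob's top); axes as the pin.
- pin_tip (a point): Centre of the locating pin's tip face; axes as the pin.
- pin_block: Fixed grey block, 60 mm (x) by 130 mm (y) by 40 mm tall; origin at the centre of its underside. Two upright round sockets, 14 mm wide, 25 mm deep, at y = -38 and +38 mm. The locating pin starts in one of them, tip on the socket floor 15 mm above the bench, collar 9 mm above the block; the short spare pin stands in the other.
- slide: Fixed shuttle slide: aluminium base plate 116 mm (x) by 320 mm (y), two steel rails along y, end blocks 50 mm tall, a thin dark way cover at the +y end. Origin at the centre of its underside, z up. The carriage runs on the rails; under it, between them, lies a flat steel strip, its top 34 mm above the bench, clamped so that it does not move.
- search_mid (a point): Fixed point on the strip's top, at slide x = 0, y = -30 mm; axes as the slide. The strip's one blind hole is somewhere within 25 mm of it along the slide's y axis (the strip is set anew for each job), exactly on the line under the bushing. Unmarked and hidden under the carriage: it must be felt. Hole 13.5 mm wide, 15 mm deep, 1 mm chamfer.
- carriage (a joint): Travel of the carriage along the slide's +y, in m: 0 to 0.12 between its stops. At 0 the bushing is at slide y = -100 mm, at 0.07 it is over search_mid. It starts between 0 and 0.02, behind the hole. It runs with about 1.5 N of friction and stays where left; the pin, moved sideways in the bushing, takes it along.
- bushing (a point): Centre of the bushing's mouth, on the square steel bushing plate (36 mm) of the carriage, 56 mm above the bench; axes as the slide. Round hole 13.5 mm wide, 2 mm chamfer, straight down 20 mm, ending 2 mm above the strip. Tip on the strip: collar 12 mm above the bushing. Fully home: collar on the bushing, tip 12 mm below the strip's top, 3 mm above the hole's floor.
- housing_top (a point): Top centre of the white moulded housing clamped on the carriage, 87 mm ahead (+y) of the bushing and 86 mm above the bench; housing and nest 76 mm (x) by 50 mm (y). The carriage's aluminium plate, 104 mm wide, top 48 mm above the bench, reaches from 28 mm behind the bushing to 116 mm ahead of it.
- spare_pin: Short spare pin with a steel T-bar head, in the other socket: shank 12 mm by 20 mm, head 20 mm wide and 12 mm tall with a 10 mm bar 50 mm long across the top; origin at the tip. Leave alone.
- green_bin: Loose open green bin with white fittings, 110 by 140 by 60 mm tall; origin under its centre. Leave alone.
- screwdriver: Loose screwdriver lying on the bench, along its x axis. Leave alone.
- tin: Loose small round red tin, 58 mm wide, 26 mm tall; origin under its centre. Leave alone.
Mind the look-alikes: they are no part of the job. There is more than one size of the pin; the job needs the largest.

How it is judged (in metres and radians):
On the way:
1. the locating pin stands upright in the bushing with its tip on the strip, not yet in the hole (z of pin_tip in the frame of slide between 0.03 and 0.037 m and horizontal distance between pin_tip and bushing below 0.004 m and angle between pin's own z axis and vertical below 0.15 rad), for 0.1 s.
At the end, for the whole second after the job is handed in: The locating pin stands upright (within 0.1 rad) through the bushing and in the strip's blind hole, its collar down on the bushing to within 2.5 mm and its tip within 4 mm of the bushing's axis, released, with pin and carriage at rest (z of pin_tip in the frame of slide below 0.0245 m and horizontal distance between pin_tip and bushing below 0.004 m and angle between pin's own z axis and vertical below 0.1 rad and linear speed of pin below 0.01 m/s and velocity of joint carriage between -0.005 and 0.005 m/s and contact force between the fingers and pin below 0.1 N); the robot touches nothing.
It fails at once if the pin is forced against the slide (carriage, bushing or strip) with 30 N or more (contact force between pin and slide above 30 N).
It fails at once if the spare pin is disturbed (moved over 15 mm) (distance of spare_pin from where it was at the start of the episode above 0.015 m).
It fails at once if the green bin is disturbed (moved over 20 mm) (distance of green_bin from where it was at the start of the episode above 0.02 m).
It fails at once if the screwdriver is disturbed (moved over 20 mm) (distance of screwdriver from where it was at the start of the episode above 0.02 m).
It fails at once if the tin is disturbed (moved over 20 mm) (distance of tin from where it was at the start of the episode above 0.02 m).
It also fails if it takes over 64 s, if anything falls off the work surface, if the arm or the gripper's body presses on something with over 40 N, if the wrist force passes 120 N, or if a joint passes its speed limit or range.

ROBOT

A 6-joint arm with a two-finger parallel gripper is mounted at the origin on the work surface. World frame = base frame: x ahead of the robot, y to its left, z up, the work surface at z = 0. Lengths are in mm, angles in rad, forces in N, time in s.
With the tool pointing down it reaches from about 400 to 925 mm from the base axis. Payload 12.5 kg.
Tool frame: the origin (TCP) lies midway between the tips of the shut fingers; the grasp point (between the pads) lies 19 mm behind it (env.pinch_z is the z of the grasp point in the tool frame, in mm); z points along the fingers, y is the line along which they close (so a half turn about z gives the same grasp; the last joint's range is limited). The gripper opens to 95 mm and grips with 3 to 60 N. Pads are 20 mm wide; open, the fingers measure 119 mm over their backs; the gripper's body (75 mm by 180 mm) begins 59 mm behind the grasp point.
Start: joints at [1.072, 0.491, 1.559, -0, 1.092, -0.106], TCP at [239.221, 577.426, 214.661] pointing down, gripper open.
Joint ranges: [-3.1, 3.1], [-0.84, 2.19], [0.05, 2.79], [-1.13, 4.28], [0.06, 2.93], [-2.69, 2.69]. Speed limits (rad/s): [2.22, 2.22, 2.79, 3.14, 3.14, 3.14].

INTERFACE

Orientations are given as [roll, pitch, yaw] about the fixed x, y, z axes, in that order (R = Rz(yaw) Ry(pitch) Rx(roll)).
In Python, from cell import env, eyes gives the robot as it stands.
- The arm moves only by the shell command python3 -m inch 'ROWS'. ROWS is JSON, a list of rows, each a list of 3 entries, a list of its own where there are three numbers: the shift along the tool's x, y, z in units of 60 mm (1.0 is 60 mm), then the turn about the tool's z in units of 5 degrees (1.0 is 5 degrees), then the closure, from -1 (fully open) to 1 (shut). In form: [[[tx, ty, tz], turn, claw], ...]. A call has exactly 10 rows; each row shifts and turns the commanded pose from where the row before left it, along the tool's axes as they then stand; what a row does not reach is not made up. A row lasts 1/8 s, in which the tool goes at most 62.5 mm and 10.7 degrees, less where a joint would pass 70% of its speed; a pose out of reach is approached as far as the arm can. A call is refused whole if a number of a shift passes 1 or a number of a turn 1, either way. A call with a gripper value outside its range is refused whole. The fingers move at their own pace and stop on an object; the grip force is fixed at half the most. Time passes only in rows, so rows that do not move let the fingers close, or fill a call up. It gives the time, the measured TCP pose, the force, the opening and the grip force at its end, in the units of the state.
- env.state(): the state, without advancing time (a new reading comes with each control period).
- eyes.read_camera(name): name is "side" or "top"; returns a dict with "pixels" (384x512x3 uint8, red, green, blue), "fx", "fy", "cx", "cy" (pixels), "distortion" ([k1, k2, p1, p2, k3] as OpenCV has them; the pictures are not rectified), "extrinsics" (4x4, takes a point from world to camera coordinates). Camera axes: x right, y down, z forward; pixel columns grow to the right and rows downward; lengths in mm; the calibration is good to about 2 mm. A picture is of the moment at which its call begins. There is no depth.
- env.job_done(): hands the job in; it is judged then, once.
Trained networks look in a picture, given as the dict that the camera call returned (one of the last four; its "shot" number tells which), for a name from the list of things; names that differ only in an ending like _2 or _b are one class to them, and where a whole thing is asked for, a point or a joint stands for the part that bears it (a point fixed in the world has none). Each returns a list of dicts, best first, with "score" (0 to 1); they miss things now and then, are a little off and sometimes report something else, mostly with a low value. They report only what shows in the picture. A call takes as long as a camera call. They do not tell look-alikes from the thing itself.
- eyes.boxes_of(name, picture): "centre" ([row, column] in pixels, amid what is visible of it).
- eyes.cut_out(name, picture): "mask" (384x512 bool, what is visible of it) and "centre" ([row, column] in pixels, amid what is visible of it).
- eyes.spot_point(name, picture): "centre" ([row, column] in pixels: a listed point, or the origin of a listed thing).
The state is a dict: "t": time; "joints": joint angles; "qvel": joint speeds; "tau": joint torques, N m; "eef_pos": TCP position; "tcp_rot": TCP orientation; "ft_force": force on the tool from outside, world axes, zero at the start; "moment": the same for the moment, N m; "opening": opening from 0.0 (shut) to 1.0 (fully open); "grip_force": force on a finger pad.
Only numpy, scipy, OpenCV 4.12 (cv2) and the standard library are available. Lean on these libraries where they do the work, as an engineer would, in place of code of your own. Each camera call takes 0.05 s, during which the arm holds its last target. There are 200 camera calls.

## Working session

There is one attempt and no reset: what is moved stays moved. The work goes in short steps, Python scripts to look and compute and a shell command to move; the robot and the scene stay as the last step left them, time stands still between calls to the robot, and variables do not carry over. Pictures are saved under pics/ and viewed, at most 10 in all, crops included, and the job is handed in when it is done.

```bash
ls; mkdir -p pics
cat > h.py <<'E'
import numpy as np, cv2
from cell import env, eyes
def ray(pic,rc):
    K=np.array([[pic["fx"],0,pic["cx"]],[0,pic["fy"],pic["cy"]],[0,0,1]],float)
    p=cv2.undistortPoints(np.array([[[rc[1],rc[0]]]],float),K,np.array(pic["distortion"],float))[0,0]
    E=np.array(pic["extrinsics"]);R,t=E[:3,:3],E[:3,3]
    d=R.T@np.array([p[0],p[1],1]);return -R.T@t,d/np.linalg.norm(d)
def at_z(pic,rc,z):
    o,d=ray(pic,rc);return o+d*(z-o[2])/d[2]
def tri(obs):
    A=np.zeros((3,3));b=np.zeros(3)
    for pic,rc in obs:
        o,d=ray(pic,rc);M=np.eye(3)-np.outer(d,d);A+=M;b+=M@o
    return np.linalg.solve(A,b)
def proj(pic,P):
    K=np.array([[pic["fx"],0,pic["cx"]],[0,pic["fy"],pic["cy"]],[0,0,1]],float)
    E=np.array(pic["extrinsics"],float)
    q,_=cv2.projectPoints(np.array([P],float),cv2.Rodrigues(E[:3,:3])[0],E[:3,3],K,np.array(pic["distortion"],float))
    return q[0,0][::-1]
E
python3 - <<'E'
from h import *
np.set_printoptions(precision=1,suppress=True)
T=eyes.read_camera("top");S=eyes.read_camera("side")
for n,p in(("top",T),("side",S)):
    cv2.imwrite(f"pics/{n}0.png",p["pixels"][:,:,::-1])
    print(n,np.linalg.inv(np.array(p["extrinsics"]))[:3,3])
    for k in "pin knob pin_tip pin_block slide bushing housing_top spare_pin green_bin screwdriver tin search_mid".split():
        print(k,[(np.round(q["centre"],1).tolist(),round(q["score"],2)) for q in eyes.spot_point(k,p)[:4]])
print(env.state(),env.pinch_z)
E
```

```text
pics
top [ 321.   -11.  1577.9]
pin [([224.5, 349.3], 0.45), ([225.1, 373.4], 0.44), ([202.8, 342.7], 0.42)]
knob [([198.1, 344.5], 0.56), ([228.4, 376.8], 0.51), ([220.0, 357.8], 0.41)]
pin_tip [([225.2, 373.6], 0.6), ([198.6, 340.4], 0.46)]
pin_block [([226.0, 339.5], 0.95)]
slide [([197.1, 229.4], 0.94)]
bushing [([193.8, 251.4], 0.9)]
housing_top [([192.7, 224.7], 0.95)]
spare_pin [([224.7, 331.6], 0.55)]
green_bin [([166.9, 150.2], 0.69)]
screwdriver [([146.1, 281.8], 0.73)]
tin [([249.9, 146.1], 0.77)]
search_mid [([195.0, 236.6], 0.83), ([223.7, 341.0], 0.29)]
side [  48.1 -765.8  637.9]
pin [([305.1, 310.3], 0.78), ([183.9, 146.7], 0.69), ([333.0, 330.0], 0.68), ([283.4, 326.8], 0.45)]
knob [([316.2, 332.0], 0.73), ([277.6, 307.6], 0.55), ([267.9, 329.6], 0.49)]
pin_tip [([284.3, 326.3], 0.74), ([336.5, 328.0], 0.66), ([303.3, 311.0], 0.52), ([201.7, 242.4], 0.45)]
pin_block [([297.9, 295.4], 0.58)]
slide [([206.9, 239.2], 0.56)]
bushing [([200.5, 256.2], 0.94)]
housing_top []
spare_pin [([286.3, 280.3], 0.61), ([295.9, 296.1], 0.57)]
green_bin [([161.4, 224.6], 0.96)]
screwdriver [([212.5, 327.1], 0.71)]
tin [([185.7, 149.2], 0.67), ([204.4, 241.9], 0.53)]
search_mid [([202.6, 242.6], 0.97)]
{'t': 1.3, 'joints': array([ 1.1,  0.5,  1.6,  0. ,  1.1, -0.1]), 'qvel': array([-0., -0., -0.,  0., -0., -0.]), 'tau': array([ -0. , -61.2, -25.8,   0.1,   0. ,   0. ]), 'eef_pos': array([239.2, 577.4, 214.7]), 'tcp_rot': array([3.1, 0. , 2.7]), 'ft_force': array([-0.7, -0.2, -0.1]), 'moment': array([-0., -0.,  0.]), 'grip_force': 0.0, 'opening': 0.9995830705226671} -18.8
```

Run:
```python
import cv2,numpy as np
t=cv2.imread("pics/top0.png");s=cv2.imread("pics/side0.png")
a=cv2.resize(t[125:275,120:400],None,fx=2.8,fy=2.8,interpolation=cv2.INTER_CUBIC)
cv2.imwrite("pics/top0c.png",a)
cv2.imwrite("pics/side0c.png",cv2.resize(s[140:365,120:400],(746,600),interpolation=cv2.INTER_CUBIC))
```

```text
(no output)
```

View pics/top0c.png

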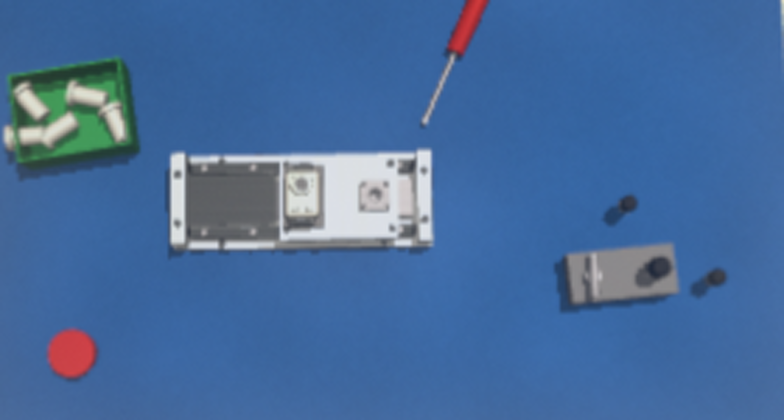

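View pics/side0c.png

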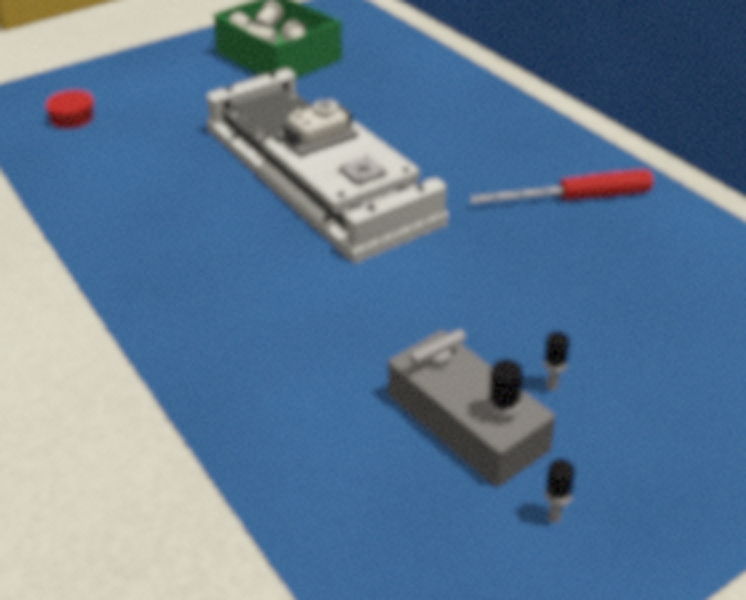

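The top view (crop) shows the slide running right to left, its bushing at full-image (194, 254), and the pin block at right with a T-bar spare at about (222, 332).
Three black knobs could be taken for the pin:
- in the block, top (220, 355) / side (284, 310)
- loose pin, top (197, 344) / side (271, 328)
- loose pin, top (223, 376) / side (320, 330)

The one in the block is clearly the largest and it stands in a socket, so I choose it.

Run:
```python
from h import *
np.set_printoptions(precision=1,suppress=True)
T=eyes.read_camera("top");S=eyes.read_camera("side")
def blobs(p,box,th=45):
    r0,r1,c0,c1=box;m=(p["pixels"][r0:r1,c0:c1].max(2)<th).astype(np.uint8)
    n,l,st,ce=cv2.connectedComponentsWithStats(m)
    return [(np.round([ce[i][1]+r0,ce[i][0]+c0],1),st[i,4],st[i,2:4]) for i in range(1,n) if st[i,4]>8]
bt=blobs(T,(185,240,330,390));bs=blobs(S,(255,340,290,345));print(bt,bs)
def near(b,rc): return min(b,key=lambda q:np.hypot(*(q[0]-rc)))[0]
for a,b in (((220,355),(284,310)),((197,344),(271,328)),((223,376),(320,330))):
    ka,kb=near(bt,a),near(bs,b);print("tri",tri([(T,ka),(S,kb)]),at_z(T,ka,75),at_z(S,kb,71))
for k in "bushing slide search_mid pin_block housing_top spare_pin".split():
    a=eyes.spot_point(k,T);b=eyes.spot_point(k,S);z=dict(bushing=56,slide=0,search_mid=34,pin_block=0,housing_top=86,spare_pin=15)[k]
    if a: print(k,"T",a[0]["centre"],at_z(T,a[0]["centre"],z),a[0]["score"])
    if b: print(k,"S",b[0]["centre"],at_z(S,b[0]["centre"],z),b[0]["score"])
    if a and b: print("  tri",tri([(T,a[0]["centre"]),(S,b[0]["centre"])]))
c=cv2.resize(T["pixels"][180:240,320:392,::-1],None,fx=5,fy=5,interpolation=cv2.INTER_CUBIC)
d=cv2.resize(T["pixels"][170:220,180:280,::-1],None,fx=4,fy=4,interpolation=cv2.INTER_CUBIC)
e=cv2.resize(S["pixels"][255:330,280:350,::-1],None,fx=4,fy=4,interpolation=cv2.INTER_CUBIC)
W=np.zeros((600,760,3),np.uint8);W[:300,:360]=c;W[:200,360:760]=d;W[300:600,:280]=e
f=cv2.resize(S["pixels"][165:240,190:295,::-1],None,fx=4,fy=4,interpolation=cv2.INTER_CUBIC);W[300:600,300:720]=f
cv2.imwrite("pics/m1.png",W);print(env.state()["t"])
```

```text
[] [(array([270.8, 328.5]), np.int32(58), array([ 6, 11], dtype=int32)), (array([284. , 309.4]), np.int32(138), array([10, 17], dtype=int32)), (array([319.7, 329.7]), np.int32(81), array([ 8, 12], dtype=int32))]Traceback (most recent call last):
  File "<stdin>", line 11, in <module>
  File "<stdin>", line 9, in near
ValueError: min() iterable argument is empty
```

Run:
```python
from h import *
np.set_printoptions(precision=1,suppress=True)
T=eyes.read_camera("top");S=eyes.read_camera("side")
def blobs(p,box,th=45):
    r0,r1,c0,c1=box;m=(p["pixels"][r0:r1,c0:c1].max(2)<th).astype(np.uint8)
    n,l,st,ce=cv2.connectedComponentsWithStats(m)
    return [(np.round([ce[i][1]+r0,ce[i][0]+c0],1),st[i,4],st[i,2:4]) for i in range(1,n) if st[i,4]>5]
bt=blobs(T,(185,240,330,390),62);bs=blobs(S,(255,340,290,345));print(T["pixels"][212:228,350:364].max(2));print(bt)
try:
  def near(b,rc): return min(b,key=lambda q:np.hypot(*(q[0]-rc)))[0]
  for a,b in (((220,355),(284,310)),((197,344),(271,328)),((223,376),(320,330))):
    ka,kb=near(bt,a),near(bs,b);print("tri",tri([(T,ka),(S,kb)]),at_z(T,ka,75),at_z(S,kb,71))
except Exception as e: print(e)
for k in "bushing slide search_mid pin_block housing_top spare_pin".split():
    a=eyes.spot_point(k,T);b=eyes.spot_point(k,S);z=dict(bushing=56,slide=0,search_mid=34,pin_block=0,housing_top=86,spare_pin=15)[k]
    if a: print(k,"T",a[0]["centre"],at_z(T,a[0]["centre"],z),a[0]["score"])
    if b: print(k,"S",b[0]["centre"],at_z(S,b[0]["centre"],z),b[0]["score"])
    if a and b: print("  tri",tri([(T,a[0]["centre"]),(S,b[0]["centre"])]))
up=lambda p,r0,r1,c0,c1,f:cv2.resize(p["pixels"][r0:r1,c0:c1,::-1],None,fx=f,fy=f,interpolation=cv2.INTER_CUBIC)
W=np.zeros((600,760,3),np.uint8);W[:300,:360]=up(T,180,240,320,392,5);W[:200,360:760]=up(T,170,220,180,280,4)
W[300:600,:280]=up(S,255,330,280,350,4);W[300:600,300:720]=up(S,165,240,190,295,4)
cv2.imwrite("pics/m1.png",W);print(env.state()["t"])
```

```text
[[156 155 155 155 152 150 149 148 147 147 155 162 162 162]
 [145 144 142 142 142 141 142 141 141 143 153 162 163 162]
 [140 140 140 140 140 140 139 140 140 143 153 163 163 163]
 [140 140 139 139 138 136 135 138 139 141 151 163 163 162]
 [140 139 133 124 120 115 112 121 129 139 149 161 162 162]
 [138 131 112  88  81  74  75  82 104 129 146 158 161 162]
 [123 110  80  66  69  71  72  74  84 113 143 156 163 162]
 [ 94  79  62  64  71  73  72  73  76 102 138 155 163 164]
 [ 84  69  59  63  71  73  73  71  73  94 130 154 163 164]
 [ 81  69  59  62  69  72  72  71  74  99 131 151 162 164]
 [ 89  80  64  60  64  69  69  71  85 115 137 150 161 163]
 [ 93  91  75  65  63  68  79  91 113 130 139 148 160 163]
 [ 91  90  87  81  79  90 111 123 137 139 140 147 158 164]
 [ 90  89  91  99 112 121 135 138 139 141 140 146 157 164]
 [ 92  93 101 122 136 138 139 139 140 139 139 146 156 164]
 [113 114 123 137 140 140 140 139 140 140 139 144 154 164]]
[]
min() iterable argument is empty
bushing T [197.8, 228.2] [536.7  88.3  56. ] 0.38
bushing S [200.9, 256.8] [556.3   8.3  56. ] 0.83
  tri [567.7  77.2  12.3]
slide T [197.5, 229.0] [545.7  89.2   0. ] 0.76
slide S [204.2, 236.3] [544.4 102.4   0. ] 0.59
  tri [541.4  90.1   8.2]
search_mid T [197.6, 235.7] [540.2  64.   34. ] 0.56
search_mid S [200.8, 243.0] [543.2  60.7  34. ] 0.97
  tri [542.3  63.1  32.7]
pin_block T [223.7, 340.8] [ 449.2 -299.9    0. ] 0.76
pin_block S [298.6, 296.4] [ 454.2 -298.9    0. ] 0.77
  tri [ 450.5 -300.4    3. ]
housing_top T [190.5, 227.9] [557.   87.3  86. ] 0.67
housing_top S [181.0, 239.4] [548.6  85.7  86. ] 0.78
  tri [554.4  89.   83.3]
spare_pin T [229.1, 330.1] [ 429.8 -259.5   15. ] 0.59
spare_pin S [286.8, 283.6] [ 443.4 -266.2   15. ] 0.55
  tri [ 436.2 -263.4   15.2]
2.1
```

View pics/m1.png

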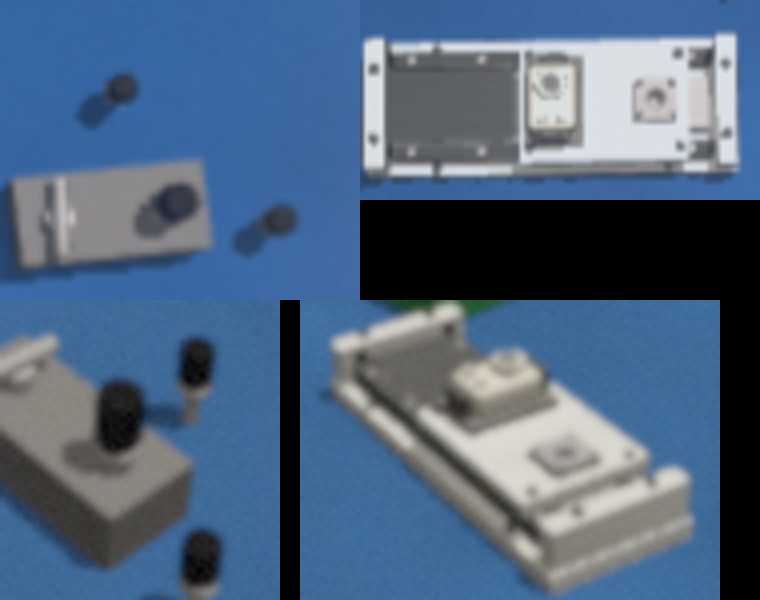

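Crop confirms it: the pin in the block has the largest knob (side (284, 309), top about (220, 355.4)). The bushing hole is at top (194.1, 253.4) and side (202.9, 255.9). The two loose black pins are smaller.

Run:
```python
from h import *
np.set_printoptions(precision=2,suppress=True)
T=eyes.read_camera("top");S=eyes.read_camera("side")
cr=lambda c,r:(170+(r+.5)/4-.5,180+(c-360+.5)/4-.5)
h=[at_z(T,cr(*p),50) for p in((373,68),(372,138),(726,62),(727,132))];print(h)
L=(h[0]+h[1])/2;R=(h[2]+h[3])/2;d=L-R;print("axis len",np.linalg.norm(d),"yaw",np.degrees(np.arctan2(-d[0],d[1])),"mid",(L+R)/2)
for n,p in(("T",T),("S",S)):
    for q in eyes.cut_out("bushing",p)[:1]: print(n,"mask",q["centre"],q["mask"].sum(),q["score"])
# bushing: dark centroid
def dark(p,rc,w,ref=None):
    r,c=int(rc[0]),int(rc[1]);g=p["pixels"][r-w:r+w+1,c-w:c+w+1].astype(float).mean(2);k=np.clip(np.percentile(g,50)-12-g,0,None)
    yy,xx=np.mgrid[r-w:r+w+1,c-w:c+w+1];return np.array([(k*yy).sum(),(k*xx).sum()])/k.sum()
bT=dark(T,(194.1,253.4),3);bS=dark(S,(202.9,255.9),3);print("bush px",bT,bS,at_z(T,bT,56),at_z(S,bS,56),tri([(T,bT),(S,bS)]))
bT=(194.1,253.4);bS=(202.9,255.9);print("bush hand",at_z(T,bT,56),at_z(S,bS,56))
g=T["pixels"][210:230,346:366].astype(float);m=(g[:,:,:].max(2)<100)&(g[:,:,0]<85);print((g[6:15,3:14,0]).astype(int))
kT=(220.,355.4);kS=(284.0,309.4);print("knob",at_z(T,kT,71),at_z(S,kS,71),tri([(T,kT),(S,kS)]))
# block top corners (z=40) in top crop /5
cb=lambda c,r:(180+(r+.5)/5-.5,320+(c+.5)/5-.5)
q=[at_z(T,cb(*p),40) for p in((10,180),(203,160),(213,247),(20,268))];print("block",q,np.mean(q,0));e=(q[1]+q[2]-q[0]-q[3])/2;print(np.linalg.norm(e),"block yaw",np.degrees(np.arctan2(e[0],-e[1])))
for a,b in (((197.2,344),(270.8,328.5)),((223.5,375.5),(319.7,329.7))): print(tri([(T,a),(S,b)]))
```

```text
[array([577.76, 243.54,  50.  ]), array([517.56, 243.51,  50.  ]), array([579.6 , -57.74,  50.  ]), array([519.42, -57.66,  50.  ])]
axis len 301.23055811403594 yaw 0.35182156518879837 mid [548.58  92.92  50.  ]
T mask [196.2, 238.4] 1334 0.67
S mask [200.1, 245.5] 1370 0.85
bush px [193.42 253.8 ] [202.77 255.82] [550.74   1.56  56.  ] [548.73   1.83  56.  ] [549.96   2.    55.66]
bush hand [548.42   2.95  56.  ] [548.54   1.14  56.  ]
[[140 140 139 132 122 117 110 108 117 128 136]
 [140 138 131 107  78  68  59  61  70  98 125]
 [134 121 105  68  46  51  55  56  58  72 106]
 [122  86  64  39  42  54  56  57  56  61  93]
 [107  72  50  32  42  54  56  56  55  57  83]
 [ 81  67  49  32  40  50  54  54  53  59  91]
 [ 77  78  66  39  35  42  49  51  54  75 111]
 [ 80  82  80  59  46  40  49  67  82 109 130]
 [ 80  80  80  75  68  66  81 107 121 136 139]]
knob [ 455.11 -336.26   71.  ] [ 455.44 -334.33   71.  ] [ 454.64 -335.7    72.61]
block [array([ 474.3 , -228.14,   40.  ]), array([ 486.37, -360.66,   40.  ]), array([ 426.97, -364.84,   40.  ]), array([ 414.47, -233.03,   40.  ])] [ 450.53 -296.67   40.  ]
132.73495326145203 block yaw 5.312554910252366
[ 535.95 -306.27   44.03]
[ 444.7  -410.28   43.39]
```

```bash
python3 -m inch '[[[0,0,0],1,-1],[[0,0,0],1,-1],[[0,0,0],1,-1],[[0,0,0],1,-1],[[0,0,0],1,-1],[[0,0,0],1,-1],[[0,0,0],1,-1],[[0,0,0],1,-1],[[0,0,0],1,-1],[[0,0,0],1,-1]]'; python3 -c "
from cell import env;s=env.state();print(s['t'],s['eef_pos'],s['tcp_rot'])"
```

```text
t: 3.55
eef_pos: [239.2, 577.4, 214.7]
tcp_rot: [3.142, -0.0, 1.873]
ft_force: [-0.8, 0.3, 0.0]
opening: 0.997
grip_force: 0.0
3.55 [239.23173221 577.43274377 214.65876908] [ 3.14151904e+00 -9.21094663e-05  1.87325723e+00]
```

```bash
python3 -m inch '[[[0,0,0],1,-1],[[0,0,0],1,-1],[[0,0,0],1,-1],[[0,0,0],0.46,-1],[[-0.7,0.74,0],0,-1],[[-0.7,0.74,0],0,-1],[[-0.7,0.74,0],0,-1],[[-0.7,0.74,0],0,-1],[[-0.7,0.74,0],0,-1],[[-0.7,0.74,0],0,-1]]' && python3 -m inch '[[[-1,0.1,0],0,-1],[[-1,0.1,0],0,-1],[[-1,0,0],0,-1],[[-1,0,0],0,-1],[[-1,0,0],0,-1],[[-1,0,0],0,-1],[[-1,0,0],0,-1],[[-1,0,0],0,-1],[[-1,-0.2,0],0,-1],[[-1,-0.2,0],0,-1]]'
```

```text
t: 4.8
eef_pos: [507.8, 324.8, 214.8]
tcp_rot: [3.141, -0.0, 1.574]
ft_force: [0.9, -0.2, -0.1]
opening: 1.002
grip_force: 0.0
t: 6.05
eef_pos: [496.0, -275.7, 214.7]
tcp_rot: [3.141, 0.0, 1.574]
ft_force: [0.6, 0.7, -0.6]
opening: 1.001
grip_force: 0.0
```

```bash
python3 -m inch '[[[-0.5,-0.34,0],0,-1],[[-0.49,-0.34,0.4],0,-1],[[0,0,0.8],0,-1],[[0,0,0.7],0,-1],[[0,0,0.45],0,-1],[[0,0,0.25],0,-1],[[0,0,0],0,-0.5],[[0,0,0],0,0],[[0,0,0],0,0.4],[[0,0,0],0,0.4]]'
```

```text
t: 7.3
eef_pos: [456.1, -333.4, 59.3]
tcp_rot: [3.141, 0.001, 1.574]
ft_force: [0.4, 0.5, 0.4]
opening: 0.635
grip_force: 0.0
```

```bash
python3 -m inch '[[[-0.03,-0.02,0],0,0.4],[[0,0,0],0,0.4],[[0,0,0],0,0.6],[[0,0,0],0,0.8],[[0,0,0],0,1],[[0,0,0],0,1],[[0,0,0],0,1],[[0,0,0],0,1],[[0,0,0],0,1],[[0,0,0],0,1]]'
```

```text
t: 8.55
eef_pos: [454.7, -335.0, 58.6]
tcp_rot: [3.142, -0.0, 1.574]
ft_force: [-0.3, -1.0, 0.5]
opening: 0.249
grip_force: 29.9
```

```bash
python3 -m inch '[[[0,0,-0.1],0,1],[[0,0,-0.3],0,1],[[0,0,-0.6],0,1],[[0,0,-0.8],0,1],[[0.5,0.14,0],0,1],[[0.9,0.25,0],0,1],[[0.9,0.25,0],0,1],[[0.9,0.25,0],0,1],[[0.9,0.25,0],0,1],[[0.9,0.25,0],0,1]]' && python3 -m inch '[[[0.4,0.13,0],0,1],[[0.213,0.05,0],0,1],[[0,0,0.5],0,1],[[0,0,0.2],0,1],[[0,0,0],0,1],[[0,0,0],0,1],[[0,0,0],0,1],[[0,0,0],0,1],[[0,0,0],0,1],[[0,0,0],0,1]]'
python3 - <<'E'
from h import *
T=eyes.read_camera("top");S=eyes.read_camera("side")
np.savez("pics/a.npz",**{n+k:np.array(p[k]) for n,p in(("T",T),("S",S)) for k in("pixels","extrinsics")})
np.set_printoptions(precision=2,suppress=True)
e=env.state()["eef_pos"];print(e,env.state()["t"],env.state()["tcp_rot"])
tz=e[2]-43.6
for z in (tz,tz+34,tz+56): print("S proj",proj(S,[e[0],e[1],z]))
print("bush proj",proj(S,[549,1.8,56]),proj(T,[549,1.8,56]))
for k in("pin_tip","knob","bushing"):
    print(k,[(np.round(q["centre"],1),round(q["score"],2)) for q in eyes.spot_point(k,S)[:3]])
cv2.imwrite("pics/a.png",cv2.resize(S["pixels"][130:240,190:330,::-1],None,fx=5,fy=5,interpolation=cv2.INTER_CUBIC))
E
```

```text
t: 9.8
eef_pos: [537.4, -33.0, 167.2]
tcp_rot: [3.141, 0.0, 1.574]
ft_force: [1.3, 0.5, -0.8]
opening: 0.249
grip_force: 29.9
t: 11.05
eef_pos: [547.8, 2.1, 124.7]
tcp_rot: [3.141, -0.0, 1.574]
ft_force: [0.1, 0.4, -0.5]
opening: 0.245
grip_force: 29.9
[547.78   2.09 124.65] 11.15 [ 3.14 -0.    1.57]
S proj [195.04 255.35]
S proj [184.15 255.17]
S proj [176.91 255.05]
bush proj [202.74 255.9 ] [193.93 253.74]
pin_tip [(array([286.5, 326.6]), 0.48), (array([332.9, 325.9]), 0.45), (array([194. , 256.6]), 0.43)]
knob [(array([315.9, 331.2]), 0.78), (array([201.8, 242.2]), 0.71), (array([270.2, 328.8]), 0.51)]
bushing [(array([202.7, 253.4]), 0.85)]
```

View pics/a.png

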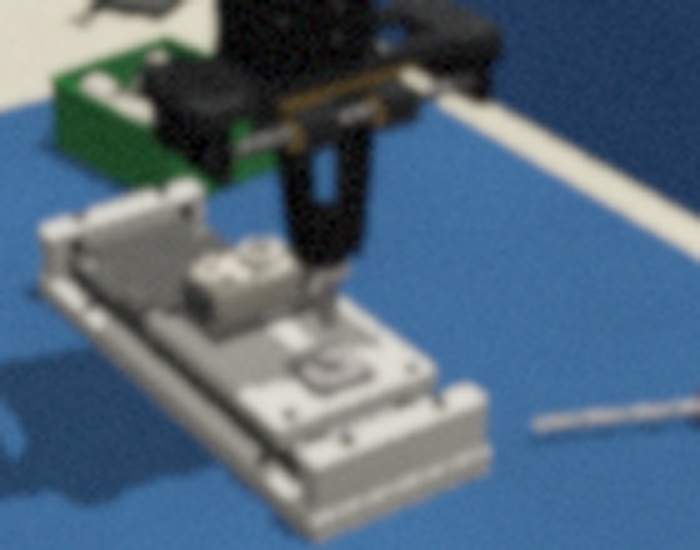

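The picture shows the pin upright in the fingers, tip at about (194, 255), almost straight above the bushing mouth at (202.8, 256). Start the careful descent.

```bash
python3 -m inch '[[[0,0.017,0],0,1],[[0,0,0.2],0,1],[[0,0,0.17],0,1],[[0,0,0.02],0,1],[[0,0,0.015],0,1],[[0,0,0.015],0,1],[[0,0,0.015],0,1],[[0,0,0.015],0,1],[[0,0,0],0,1],[[0,0,0],0,1]]'
```

```text
t: 12.55
eef_pos: [548.8, 2.1, 97.7]
tcp_rot: [3.142, -0.0, 1.574]
ft_force: [0.3, 0.4, -1.2]
opening: 0.246
grip_force: 29.9
```

```bash
python3 -m inch '[[[0,0,0.015],0,1],[[0,0,0.015],0,1],[[0,0,0.015],0,1],[[0,0,0.015],0,1],[[0,0,0.015],0,1],[[0,0,0],0,1],[[0,0,0],0,1],[[0,0,0],0,1],[[0,0,0],0,1],[[0,0,0],0,1]]'
```

```text
t: 13.8
eef_pos: [548.8, 2.1, 93.1]
tcp_rot: [3.142, -0.0, 1.574]
ft_force: [0.4, 0.2, -1.1]
opening: 0.247
grip_force: 29.9
```

```bash
python3 -m inch '[[[0,0,0.025],0,1],[[0,0,0.025],0,1],[[0,0,0.025],0,1],[[0,0,0.025],0,1],[[0,0,0.02],0,1],[[0,0,0.02],0,1],[[0,0,0.02],0,1],[[0,0,0.02],0,1],[[0,0,0],0,1],[[0,0,0],0,1]]'
```

```text
t: 15.05
eef_pos: [548.8, 2.1, 82.4]
tcp_rot: [3.142, -0.0, 1.574]
ft_force: [-0.4, -0.5, -1.0]
opening: 0.248
grip_force: 29.9
```

```bash
python3 -m inch '[[[0,0,0.02],0,1],[[0,0,0.02],0,1],[[0,0,0.02],0,1],[[0,0,0.01],0,1],[[0,0,0.005],0,1],[[0,0,0.005],0,1],[[0,0,0.005],0,1],[[0,0,0.005],0,1],[[0,0,0],0,1],[[0,0,0],0,1]]'
```

```text
t: 16.3
eef_pos: [548.9, 2.1, 77.4]
tcp_rot: [3.141, 0.0, 1.574]
ft_force: [-2.5, 0.3, 6.1]
opening: 0.246
grip_force: 29.9
```

```bash
python3 -m inch '[[[0,-0.002,-0.003],0,1],[[0.01,0,0],0,1],[[0.03,0,0],0,1],[[0.05,-0.0005,0],0,1],[[0.05,0,0],0,1],[[0.05,-0.0005,0],0,1],[[0.05,0,0],0,1],[[0.03,0,0],0,1],[[0.01,0,0],0,1],[[0,0,0],0,1]]'
```

```text
t: 17.55
eef_pos: [549.0, 18.4, 77.4]
tcp_rot: [3.14, 0.001, 1.574]
ft_force: [-0.2, -5.0, 5.7]
opening: 0.246
grip_force: 30.0
```

```bash
python3 -m inch '[[[0.01,0,0],0,1],[[0.03,-0.0005,0],0,1],[[0.05,0,0],0,1],[[0.05,-0.0005,0],0,1],[[0.05,0,0],0,1],[[0.05,-0.0005,0],0,1],[[0.03,0,0],0,1],[[0.01,0,0],0,1],[[0,0,0],0,1],[[0,0,0],0,1]]'
```

```text
t: 18.8
eef_pos: [548.9, 35.2, 77.4]
tcp_rot: [3.14, 0.001, 1.574]
ft_force: [0.5, -4.6, 5.6]
opening: 0.246
grip_force: 30.0
```

```bash
python3 -m inch '[[[0.01,0,0],0,1],[[0.01,0,0],0,1],[[0.01,-0.0005,0],0,1],[[0.01,0,0],0,1],[[0.01,0,0],0,1],[[0.01,0,0],0,1],[[0.01,0,0],0,1],[[0.01,0,0],0,1],[[0,0,0],0,1],[[0,0,0],0,1]]'
```

```text
t: 20.05
eef_pos: [548.9, 40.0, 77.4]
tcp_rot: [3.14, 0.001, 1.574]
ft_force: [0.9, -5.2, 5.1]
opening: 0.246
grip_force: 30.0
```

```bash
python3 -m inch '[[[0.01,0,0],0,1],[[0.01,0,0],0,1],[[0.01,-0.0005,0],0,1],[[0.01,0,0],0,1],[[0.01,0,0],0,1],[[0.01,0,0],0,1],[[0.01,0,0],0,1],[[0.01,0,0],0,1],[[0,0,0],0,1],[[0,0,0],0,1]]'
```

```text
t: 21.3
eef_pos: [548.9, 44.8, 77.4]
tcp_rot: [3.14, 0.001, 1.574]
ft_force: [0.6, -5.8, 4.3]
opening: 0.245
grip_force: 30.0
```

```bash
python3 -m inch '[[[0.01,0,0],0,1],[[0.01,0,0],0,1],[[0.01,-0.0005,0],0,1],[[0.01,0,0],0,1],[[0.01,0,0],0,1],[[0.01,0,0],0,1],[[0.01,0,0],0,1],[[0.01,0,0],0,1],[[0,0,0],0,1],[[0,0,0],0,1]]'
```

```text
t: 22.55
eef_pos: [548.8, 49.6, 77.4]
tcp_rot: [3.14, 0.001, 1.574]
ft_force: [1.6, -5.5, 4.8]
opening: 0.246
grip_force: 30.0
```

```bash
python3 -m inch '[[[0.01,0,0],0,1],[[0.01,0,0],0,1],[[0.01,0,0],0,1],[[0.01,0,0],0,1],[[0.01,0,0],0,1],[[0.01,0,0],0,1],[[0.01,0,0],0,1],[[0.01,0,0],0,1],[[0,0,0],0,1],[[0,0,0],0,1]]'
```

```text
t: 23.8
eef_pos: [548.7, 54.8, 77.3]
tcp_rot: [3.14, 0.0, 1.574]
ft_force: [1.9, -4.8, 4.9]
opening: 0.244
grip_force: 30.0
```

```bash
python3 -m inch '[[[0.01,0,0],0,1],[[0.01,0,0],0,1],[[0.01,0,0],0,1],[[0.01,0,0],0,1],[[0.01,0,0],0,1],[[0.01,0,0],0,1],[[0.01,0,0],0,1],[[0.01,0,0],0,1],[[0,0,0],0,1],[[0,0,0],0,1]]'
```

```text
t: 25.05
eef_pos: [548.3, 59.7, 77.0]
tcp_rot: [3.142, -0.0, 1.574]
ft_force: [4.7, -0.4, -0.9]
opening: 0.248
grip_force: 30.0
```

Fz fell from 5 N to none, so the tip is over the hole at y ≈ 60. I'll relieve the x force and feel downward.

```bash
python3 -m inch '[[[0,0.003,0],0,1],[[0,0.003,0],0,1],[[0,0,0.003],0,1],[[0,0,0.003],0,1],[[0,0,0.003],0,1],[[0,0,0.003],0,1],[[0,0,0],0,1],[[0,0,0],0,1],[[0,0,0],0,1],[[0,0,0],0,1]]'
```

```text
t: 26.3
eef_pos: [548.4, 59.7, 76.3]
tcp_rot: [-3.141, -0.0, 1.574]
ft_force: [0.3, -1.1, -0.2]
opening: 0.249
grip_force: 29.9
```

```bash
python3 -m inch '[[[0,0,0.005],0,1],[[0,0,0.005],0,1],[[0,0,0.005],0,1],[[0,0,0.005],0,1],[[0,0,0],0,1],[[0,0,0],0,1],[[0,0,0],0,1],[[0,0,0],0,1],[[0,0,0],0,1],[[0,0,0],0,1]]'
```

```text
t: 27.55
eef_pos: [548.6, 59.7, 75.2]
tcp_rot: [-3.142, -0.0, 1.574]
ft_force: [0.1, -1.1, -1.4]
opening: 0.244
grip_force: 29.9
```

```bash
python3 -m inch '[[[0,0,0.005],0,1],[[0,0,0.005],0,1],[[0,0,0.005],0,1],[[0,0,0.005],0,1],[[0,0,0.005],0,1],[[0,0,0.005],0,1],[[0,0,0],0,1],[[0,0,0],0,1],[[0,0,0],0,1],[[0,0,0],0,1]]'
```

```text
t: 28.8
eef_pos: [548.6, 59.7, 73.4]
tcp_rot: [-3.142, -0.0, 1.574]
ft_force: [0.6, -0.7, -0.4]
opening: 0.248
grip_force: 29.9
```

```bash
python3 -m inch '[[[0,0,0.01],0,1],[[0,0,0.01],0,1],[[0,0,0.01],0,1],[[0,0,0.01],0,1],[[0,0,0.01],0,1],[[0,0,0.01],0,1],[[0,0,0.01],0,1],[[0,0,0],0,1],[[0,0,0],0,1],[[0,0,0],0,1]]'
```

```text
t: 30.05
eef_pos: [548.6, 59.7, 69.2]
tcp_rot: [3.142, -0.0, 1.574]
ft_force: [-0.0, -0.6, -1.4]
opening: 0.252
grip_force: 29.9
```

```bash
python3 -m inch '[[[0,0,0.01],0,1],[[0,0,0.01],0,1],[[0,0,0.01],0,1],[[0,0,0.01],0,1],[[0,0,0.01],0,1],[[0,0,0.005],0,1],[[0,0,0.005],0,1],[[0,0,0],0,1],[[0,0,0],0,1],[[0,0,0],0,1]]'
```

```text
t: 31.3
eef_pos: [548.6, 59.7, 65.6]
tcp_rot: [3.141, -0.0, 1.574]
ft_force: [0.0, -0.7, 0.5]
opening: 0.246
grip_force: 29.9
```

```bash
python3 -m inch '[[[0,0,0.003],0,1],[[0,0,0.003],0,1],[[0,0,0],0,1],[[0,0,0],0,1],[[0,0,0],0,1],[[0,0,0],0,1],[[0,0,0],0,1],[[0,0,0],0,1],[[0,0,0],0,1],[[0,0,0],0,1]]'
```

```text
t: 32.55
eef_pos: [548.7, 59.7, 65.6]
tcp_rot: [3.141, -0.0, 1.574]
ft_force: [-0.7, -1.0, 5.2]
opening: 0.247
grip_force: 30.0
```

```bash
python3 -m inch '[[[0,0,-0.003],0,1],[[0,0,0],0,0.4],[[0,0,0],0,0],[[0,0,0],0,0],[[0,0,0],0,0],[[0,0,-0.1],0,0],[[0,0,-0.4],0,0],[[0,0,-0.8],0,0],[[0,0,-0.8],0,0],[[0,0,0],0,0]]'
python3 - <<'E'
from h import *
S=eyes.read_camera("side");T=eyes.read_camera("top")
print(proj(S,[548.7,59.7,56]),proj(S,[548.7,59.7,95]))
cv2.imwrite("pics/b.png",cv2.resize(S["pixels"][130:240,190:330,::-1],None,fx=5,fy=5,interpolation=cv2.INTER_CUBIC));print(env.state()["opening"],env.state()["eef_pos"])
E
```

```text
t: 33.8
eef_pos: [549.9, 59.7, 195.1]
tcp_rot: [3.135, 0.0, 1.574]
ft_force: [-0.3, -0.2, -0.5]
opening: 0.5
grip_force: 0.0
[193.82988441 244.57728014] [181.91032855 244.18936568]
0.4979946561418348 [548.37929398  59.67506252 191.59851599]
```

View pics/b.png

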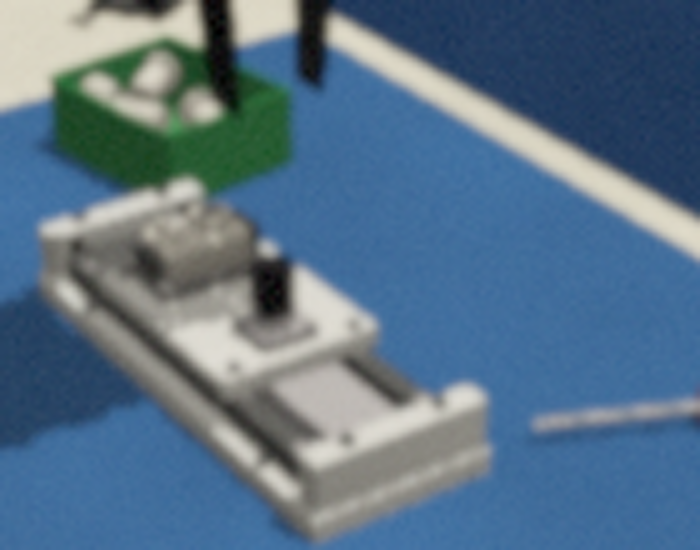

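The picture shows the pin upright with its knob at crop (270, 287), full image about (187, 244). The collar is flat on the bushing plate and the fingers are clear above it.

```bash
python3 -c "
from cell import env;print(env.job_done())"
```

```text
the job is handed in; nothing more can be done
None
```

The locating pin is fully home in the strip's blind hole, with its collar on the bushing; it was released and the job handed in at about 34 s, with about 7 N the highest wrist-force reading during the search and seating (no judging result was shown).

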